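# Clamp a chopping board that came apart at its glue joint

### The job

The small chopping board has come apart along a glue joint and the glue is already on. Lift the one-hand bar clamp over, stand it on its feet square across the middle of the board with one jaw on either side, and pump its trigger (do not push the jaw along by hand) until the far jaw touches and the joint is drawn fully closed, pressed firmly but not crushed: about 20 to 60 N. Finish still holding the trigger squeezed at that pressure, nothing put down or let go, with the other things on the worktop left where they are.

Things in the scene. Friction and masses are not known exactly. Their poses are not given: they have to be found in the camera images.
- clamp: one-hand ratchet bar clamp, black, toothed steel bar, 0.6 kg, standing on smooth feet. Origin on the worktop under the grip; x along the bar to the far jaw, z up. Fixed pistol grip 26 mm wide, flat back face at x = -36 mm, front -14, z 60 to 126. Housing x -40 to 20, y +-17, top z 65. Near base x -56 to 24, y +-22. Bar tail z 44 to 54, to x = -56, more when closed
- trigger: the clamp's trigger: black lever in front of the grip, 22 mm wide, z 62 to 120 mm above the feet; origin at its hinge, 8 mm above the feet, x = 10 mm. Squeezed from above between grip back and trigger front, fingers closing along the clamp's x: 63 mm over both at rest, about 38 mm fully squeezed; wider if it stalls on the work. Gripping the clamp so to carry it makes one stroke
- far_jaw: the clamp's bar with the far jaw (28 mm thick, 44 wide, 58 high); its origin is the clamp's when wide open and moves to the clamp's -x as it closes. Each full squeeze and release draws it in about 12 mm (the first 6 to 16), caught by 6 mm teeth. Jaw force is about 1.7 x (grip - 8 N) for grips at z = 95 mm: 28 N at 25 N, 54 N at 40 N; it lasts only while the trigger is squeezed
- trigger_squeeze (a joint): trigger angle: 0 at rest, 0.30 rad fully squeezed against the grip (26 mm of travel at z = 95 mm); a spring returns it, about 3.2 N at the finger at rest and 4.4 N at the end. For a full stroke let it come right back to 0 (open the fingers wide: they close evenly, so the clamp may glide a little between them)
- bar_slide (a joint): how far the far jaw has been drawn in, m: the clear opening between the pads is 0.155 - this value; 0 to 0.015 at the start
- near_pad (a point): middle of the near jaw's pad face (fixed to the grip), 10 mm above the feet
- far_pad (a point): middle of the far jaw's pad face, 10 mm above the feet
- grip_middle (a point): point between grip and trigger where a hand squeezes: x = -5, z = 95 mm in the clamp's frame
- board_main: wider piece of the chopping board, two staves of wood, 170 (x, along the joint) x 66 (y) x 20 mm, 0.2 kg, lying flat and loose; origin at the centre of its underside, z up. The joint is its -y edge
- board_strip: narrower piece of the board, one stave of wood, 170 (x) x 34 (y) x 20 mm, 0.1 kg, loose, lying beside the -y edge of the wider piece with an open joint of 5 to 9 mm; origin at the centre of its underside. The joint is its +y edge. The whole board is 100 mm across when closed
- main_edge (a point): middle of the wider piece's joint edge, 10 mm up
- strip_edge (a point): middle of the narrower piece's joint edge, 10 mm up
- apple: green apple, 75 mm, leave alone
- garlic: garlic bulb, 60 mm, leave alone
- lemon: lemon, 78 mm, leave alone
- glue_bottle: white glue bottle with a pointed nozzle, 52 mm across, 145 mm tall, leave alone
- brush: glue brush with a wooden handle, 140 mm, leave alone
- teaspoon: teaspoon, 130 mm, leave alone
- matchbox: matchbox, 53 mm, leave alone

How it is judged:
By the outcome, as a careful person would: the job done as asked, in the order asked, and still so for the second after the job is handed in, while the arm keeps its last pose, push and grip.
It also fails if it takes over 54 s, if anything falls off the work surface, if the arm or the gripper's body presses on something with over 40 N, if the wrist force passes 120 N, or if a joint passes its speed limit or range.

### The arm

A 7-joint arm with a two-finger parallel gripper is mounted at the origin on a cart in front of the work surface, level with it; the furniture and walls round the work are solid. World frame = base frame: x ahead of the robot, y to its left, z up, the work surface at z = 0. Lengths are in m, angles in degrees, forces in N, time in s.
With the tool pointing down it reaches from about 0.425 to 0.875 m from the base axis. Payload 8.4 kg.
Tool frame: the origin (TCP) lies at the very end of the fingers, on their centre line; the grasp point (between the pads) lies 19 mm behind it; z points along the fingers, y is the direction in which the jaws open and shut (so a half turn about z gives the same grasp; the last joint's range is limited). The gripper opens to 87 mm and grips with 3 to 60 N. Pads are 19 mm wide; open, the fingers measure 117 mm over their backs; the gripper's body (75 mm by 190 mm) begins 51 mm behind the grasp point.
Start: joints at [-76.501, 19.091, 2.286, 83.961, -0.768, 76.965, -3.352], TCP at [0.214, 0.614, 0.223] pointing down, gripper open.
Joint ranges: [-147.57, 147.57], [-21.85, 119.76], [-74.77, 79.35], [14.55, 137.4], [-85.83, 265.84], [4.83, 119.75], [-152.11, 152.11]. Speed limits (degrees/s): [127.2, 127.2, 159.86, 159.86, 180, 180, 180].

### API

Orientations are given as [roll, pitch, yaw] about the fixed x, y, z axes, in that order (R = Rz(yaw) Ry(pitch) Rx(roll)).
In Python, from workcell import readout, capture, camera_params, order gives the robot as it stands.
- The arm moves only by the shell command python3 -m inch 'ROWS' [FORCE]. ROWS is JSON, a list that holds one entry, the list of rows, each a list of 5 numbers: the finger opening in mm, from 0 to 87, then the shift along the tool's x, y, z in mm, then the turn about the tool's z in degrees. In form: [[[gripper, x, y, z, spin], ...]]. A call has 1 to 20 rows; each row shifts and turns the commanded pose from where the row before left it, along the tool's axes as they then stand; what a row does not reach is not made up. A row lasts 1/8 s, in which the tool goes at most 62.5 mm and 10.7 degrees, less where a joint would pass 70% of its speed; a pose out of reach is approached as far as the arm can. A call is refused whole if a number of a shift passes 62.5 or a number of a turn 10.7, either way. A call with a gripper value outside its range is refused whole. The fingers move at their own pace and stop on an object; FORCE is the grip in N (left out, the last holds). Time passes only in rows, so rows that do not move let the fingers close. It gives the time, the measured TCP pose, the force and the opening at its end, in the units of the state.
- readout.get_obs(): the state, without advancing time (a new reading comes with each control period).
- capture(name): name is "scene" or "top" or "wrist"; returns the picture (480x640x3 uint8, red, green, blue); there is no depth.
- camera_params(name): a dict with "intrinsics" (3x3 intrinsics, pixels), "rvec" (rotation vector, rad) and "tvec" (3), from world to camera coordinates, as OpenCV has them; the wrist camera has in their place "T_tool_cam" (4x4, takes a point from camera to tool coordinates, whose origin is the TCP and whose axes are the flange's). Camera axes: x right, y down, z forward; pixel columns grow to the right and rows downward; lengths in m; the calibration is good to about 2 mm. A picture is of the moment at which its call begins: read the wrist's pose just before it. camera_params takes no time and is no camera call.
- order.hand_in(): hands the job in, once; it reports no verdict.
The state is a dict: "time": time; "joint_pos": joint angles; "qvel": joint speeds; "tau": joint torques, N m; "tool_pos": TCP position; "tool_rot": TCP orientation; "force": force on the tool from outside, world axes, zero at the start; "wrist_torque": the same for the moment, N m; "gripper_width": opening from 0.0 (shut) to 1.0 (fully open).
Only numpy, scipy, OpenCV 4.12 (cv2) and the standard library are available. Lean on these libraries where they do the work, as an engineer would, in place of code of your own. Each camera call takes 0.05 s, during which the arm holds its last target.

## Working session

There is one attempt and no reset: what is moved stays moved. The work goes in short steps, Python scripts to look and compute and a shell command to move; the robot and the scene stay as the last step left them, time stands still between calls to the robot, and variables do not carry over. Pictures are saved under pics/ and viewed, and the job is handed in when it is done.

```bash
ls; mkdir -p pics
python3 - <<'E'
from workcell import readout, capture, camera_params
import cv2
o=readout.get_obs(); print(o)
for n in ("scene","top","wrist"):
    im=capture(n); cv2.imwrite(f"pics/{n}0.png",im[:,:,::-1]); print(n,camera_params(n))
E
```

```text
pics
{'time': 0.0, 'joint_pos': array([-76.50128861,  19.13107354,   2.28358571,  84.01213827,
        -0.76630837,  76.96308239,  -3.35200869]), 'qvel': array([-0.02365496, -0.05138757, -0.05913918,  0.01777539,  0.00368437,
       -0.09865548, -0.12469626]), 'tau': array([-4.92266663e-04, -6.56338334e+01,  1.33467000e+00, -4.03821373e+01,
       -5.99162187e-02,  4.47126268e-02,  1.33402095e-04]), 'tool_pos': array([0.21344913, 0.61346337, 0.22165753]), 'tool_rot': array([-1.79909205e+02,  7.26483789e-03,  1.60817636e+02]), 'force': array([-0.49389121, -0.05870768,  0.90611371]), 'wrist_torque': array([-0.04686746, -0.02741991, -0.00594686]), 'gripper_width': 0.9998968979828258}
scene {'intrinsics': array([[469.87378874,   0.        , 314.1185202 ],
       [  0.        , 469.87378874, 243.97351988],
       [  0.        ,   0.        ,   1.        ]]), 'rvec': array([ 2.09297948, -1.29872341,  0.52896884]), 'tvec': array([-0.40542739,  0.41223504,  0.5663335 ])}
top {'intrinsics': array([[456.88945574,   0.        , 320.83644525],
       [  0.        , 456.88945574, 246.32292724],
       [  0.        ,   0.        ,   1.        ]]), 'rvec': array([ 2.13983902, -2.15274888,  0.21141007]), 'tvec': array([-0.14935882,  0.62519458,  0.8321441 ])}
wrist {'intrinsics': array([[413.65875693,   0.        , 324.66008401],
       [  0.        , 413.65875693, 234.91592431],
       [  0.        ,   0.        ,   1.        ]]), 'T_tool_cam': array([[-7.31197897e-04, -9.59103787e-01, -2.83053688e-01,
         7.81572151e-02],
       [ 9.99999711e-01, -6.41748850e-04, -4.08734942e-04,
         2.69582198e-04],
       [ 2.10369852e-04, -2.83053905e-01,  9.59103979e-01,
        -1.62834015e-01],
       [ 0.00000000e+00,  0.00000000e+00,  0.00000000e+00,
         1.00000000e+00]])}
```

View pics/scene0.png

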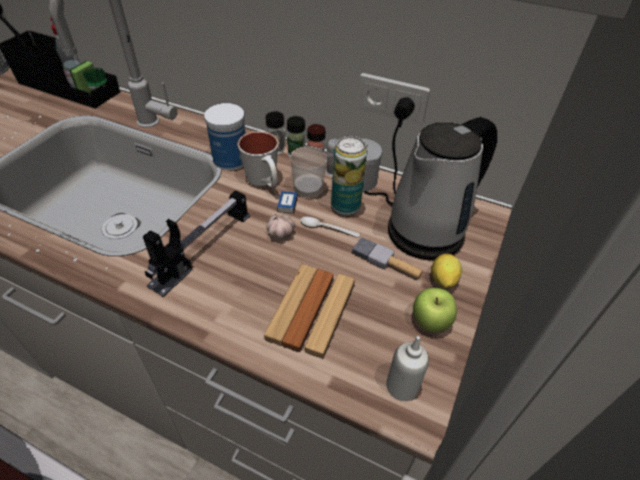

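View pics/top0.png

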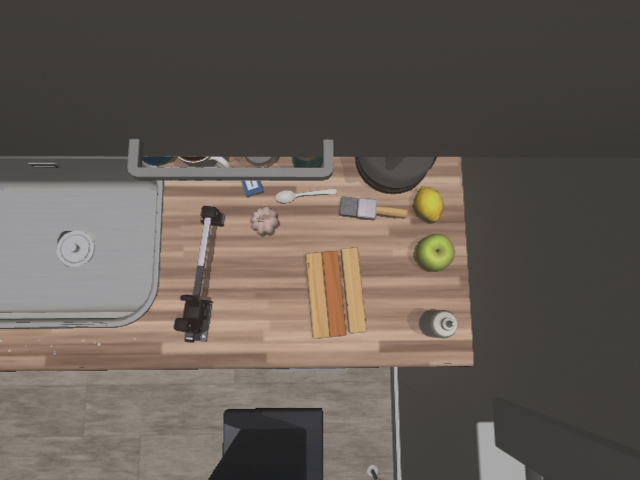

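View pics/wrist0.png

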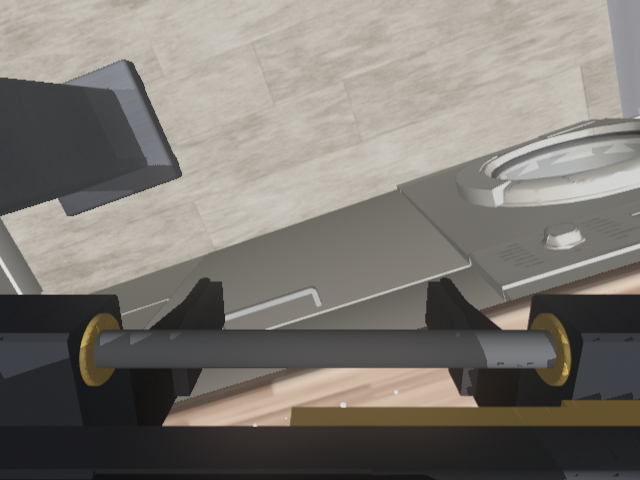

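The top view shows the clamp at about (200,270), with its grip near (195,315) and its far jaw near (212,215). The board is at (335,292), with the strip on the right. Next I'll set up ray-casting helpers and enlarge the crops.

```bash
cat > h.py <<'E'
import numpy as np, cv2
from workcell import readout, capture, camera_params
def cam(n):
    p=camera_params(n); K=np.array(p["intrinsics"]); 
    if n=="wrist":
        from scipy.spatial.transform import Rotation as Ro
        o=readout.get_obs(); T=np.eye(4); T[:3,:3]=Ro.from_euler("xyz",o["tool_rot"],degrees=True).as_matrix(); T[:3,3]=o["tool_pos"]
        M=T@np.array(p["T_tool_cam"]); R=M[:3,:3].T; t=-R@M[:3,3]
    else:
        R=cv2.Rodrigues(np.array(p["rvec"]))[0]; t=np.array(p["tvec"])
    return K,R,t
def proj(c,P):
    K,R,t=c; q=(R@np.atleast_2d(P).T).T+t; q=q@K.T; return q[:,:2]/q[:,2:]
def ray(c,uv,z):
    K,R,t=c; C=-R.T@t
    uv=np.atleast_2d(uv).astype(float); d=np.c_[uv,np.ones(len(uv))]@np.linalg.inv(K).T@R
    return C+d*((z-C[2])/d[:,2])[:,None]
def tri(c1,uv1,c2,uv2):
    P=[c[0]@np.c_[c[1],c[2]] for c in (c1,c2)]
    X=cv2.triangulatePoints(P[0],P[1],np.array(uv1,float).reshape(2,1),np.array(uv2,float).reshape(2,1)); return (X[:3]/X[3]).ravel()
E
python3 - <<'E'
from h import *
c=cam("top"); s=cam("scene")
for P in [[0,0,0],[.5,0,0],[.5,.3,0],[.7,0,0],[.214,.614,.223]]: print(P,proj(c,P),proj(s,P))
im=cv2.imread("pics/top0.png"); 
cv2.imwrite("pics/ta.png",cv2.resize(im[190:350,150:260],None,fx=5,fy=5,interpolation=2)[:, :550][:800]) 
cv2.imwrite("pics/tclamp.png",cv2.resize(im[195:345,160:260],None,fx=4,fy=4,interpolation=2))
cv2.imwrite("pics/tboard.png",cv2.resize(im[235:350,290:390],None,fx=5,fy=5,interpolation=2))
im=cv2.imread("pics/scene0.png"); 
cv2.imwrite("pics/sclamp.png",cv2.resize(im[180:300,135:265],None,fx=5,fy=5,interpolation=2))
cv2.imwrite("pics/sboard.png",cv2.resize(im[255:365,255:365],None,fx=5,fy=5,interpolation=2))
E
```

```text
[0, 0, 0] [[238.83085062 589.58656664]] [[-22.25519662 585.99538449]]
[0.5, 0, 0] [[244.24238194 312.30736226]] [[214.07972233 289.79742557]]
[0.5, 0.3, 0] [[ 92.49759009 313.47586281]] [[ 91.26939176 237.14476231]]
[0.7, 0, 0] [[246.13986859 215.08283218]] [[267.72583541 222.56288712]]
[0.214, 0.614, 0.223] [[-228.87246955  520.96594414]] [[-253.52176629  189.4504799 ]]
```

View pics/tclamp.png

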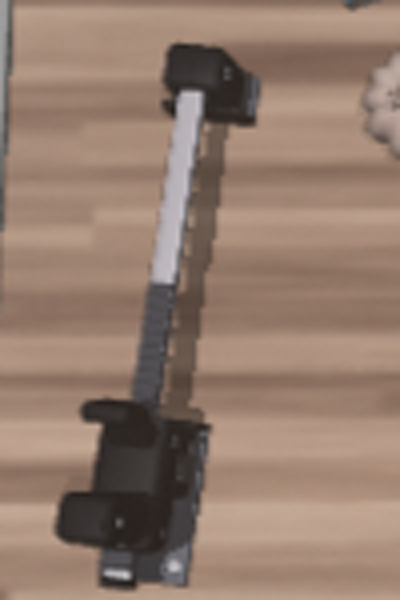

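View pics/tboard.png

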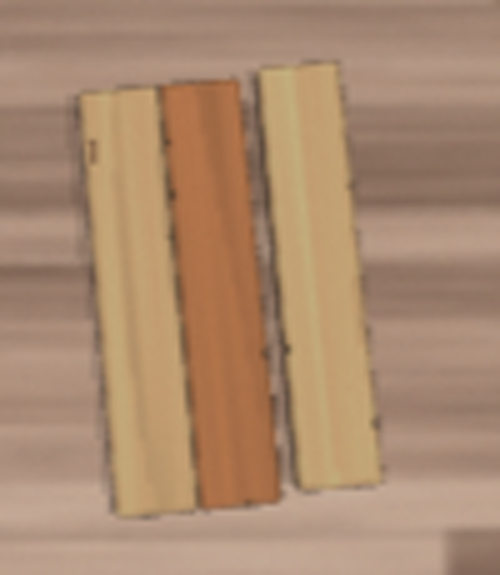

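View pics/sclamp.png

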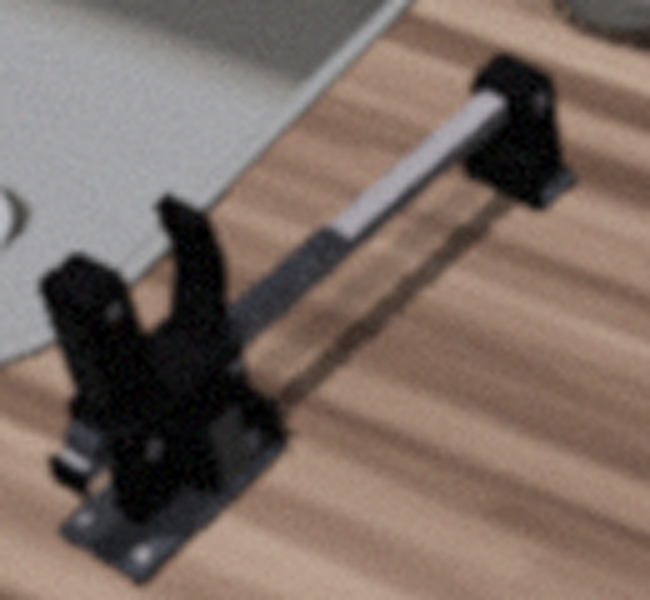

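View pics/sboard.png

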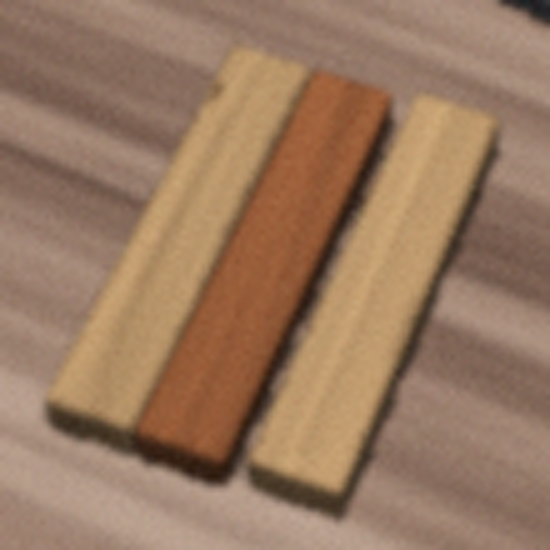

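Run:
```python
from h import *
c=cam("top"); s=cam("scene")
f=lambda L,z:np.round(ray(c,np.array(L)/4.+[160,195],z)*1000,1)
g=lambda L,z:np.round(ray(s,np.array(L)/5.+[135,180],z)*1000,1)
b=f([(190,92),(147,400)],.054); print("bar top view",b, np.degrees(np.arctan2(*(b[0]-b[1])[[1,0]])))
print("base corners top LL,LR,UR",f([(98,588),(187,587),(210,425)],.006))
print("base scene near-left,near-right,right",g([(62,530),(142,580),(288,435)],.004))
print("bar scene",g([(490,95),(332,232)],.054))
print("far jaw foot", f([(257,122),(262,75)],.004))
# grip tops triangulated
for n,a,d in [("grip",(75,520),(75,272)),("trig",(100,410),(175,203))]:
    print(n,tri(c,np.array(a)/4+[160,195],s,np.array(d)/5+[135,180])*1000)
# board
im=cv2.imread("pics/top0.png"); h=cv2.cvtColor(im,cv2.COLOR_BGR2HSV)
B=lambda L:np.round(ray(c,np.array(L)/5.+[290,235],.02)*1000,1)
m=B([(80,93),(240,80),(280,502),(117,517)]); st=B([(259,69),(339,63),(381,485),(298,490)])
for P in (m,st):
    print(P, "ctr",P.mean(0), "yaw",[np.degrees(np.arctan2(*(P[i]-P[j])[[1,0]])) for i,j in ((0,3),(1,2))], np.linalg.norm(P[1]-P[0]),np.linalg.norm(P[2]-P[1]))
```

```text
bar top view [[681.3  67.5  54. ]
 [531.7  82.8  54. ]] -5.839492311517452
base corners top LL,LR,UR [[443.  114.8   6. ]
 [443.1  71.5   6. ]
 [522.2  62.7   6. ]]
base scene near-left,near-right,right [[449.6 113.1   4. ]
 [444.5  72.1   4. ]
 [525.1  65.8   4. ]]
bar scene [[681.4  67.9  54. ]
 [586.4  79.1  54. ]]
far jaw foot [[677.1  43.9   4. ]
 [701.9  42.    4. ]]
grip [476.60337884  93.52012673 126.12244103]
trig [522.94036795  87.18793492 121.27189198]
[[ 615.5 -124.2   20. ]
 [ 620.5 -188.7   20. ]
 [ 453.2 -201.9   20. ]
 [ 448.  -138.1   20. ]] ctr [ 534.3   -163.225   20.   ] yaw [np.float64(4.74382497840842), np.float64(4.511301458807689)] 64.6935081750866 167.8199332618149
[[ 625.  -196.4   20. ]
 [ 627.3 -228.9   20. ]
 [ 459.4 -241.7   20. ]
 [ 457.8 -209.1   20. ]] ctr [ 542.375 -219.025   20.   ] yaw [np.float64(4.343671233432041), np.float64(4.359559986789077)] 32.581282970441784 168.38720260162287
```

```bash
python3 -m inch '[[[87,-36.6,-33.7,0,0],[87,-36.6,-33.7,0,0],[87,-36.6,-33.7,0,0],[87,-36.6,-33.7,0,0],[87,-36.6,-33.7,0,0],[87,-36.6,-33.7,0,0],[87,-36.6,-33.7,0,0],[87,-36.6,-33.7,0,0],[87,-36.6,-33.7,0,0],[87,-36.6,-33.7,0,0],[87,-36.6,-33.7,0,0],[87,-36.6,-33.7,0,0],[87,0,0,0,9.6],[87,0,0,0,9.6],[87,0,0,0,9.6],[87,0,0,0,9.6],[87,0,0,0,9.6],[87,0,0,0,9.6],[87,0,0,0,9.6],[87,0,0,0,9.6]]]' 30
python3 -m inch '[[[87,0,0,0,0],[87,0,0,0,0]]]'
python3 - <<'E'
from h import *
o=readout.get_obs(); print(o['time'],o['tool_pos'],o['tool_rot'],o['joint_pos'])
c=cam("wrist"); im=capture("wrist"); cv2.imwrite("pics/w1.png",im[:,:,::-1])
im=capture("top"); cv2.imwrite("pics/t1.png",im[:,:,::-1])
E
```

```text
time: 2.65
tool_pos: [0.4953, 0.0875, 0.2224]
tool_rot: [-180.0, 0.0, 83.7]
force: [-0.0, 0.3, -0.3]
gripper_width: 1.0
time: 2.9
tool_pos: [0.4954, 0.0876, 0.2225]
tool_rot: [-180.0, 0.0, 84.2]
force: [1.1, -0.4, 0.0]
gripper_width: 1.002
2.9 [0.49539642 0.08759913 0.22246991] [-1.79988801e+02  7.30961791e-03  8.42358460e+01] [-44.39731689   1.02843893  29.99057816 105.26263021  -0.53202288
  73.8603002  -20.02687704]
```

View pics/w1.png

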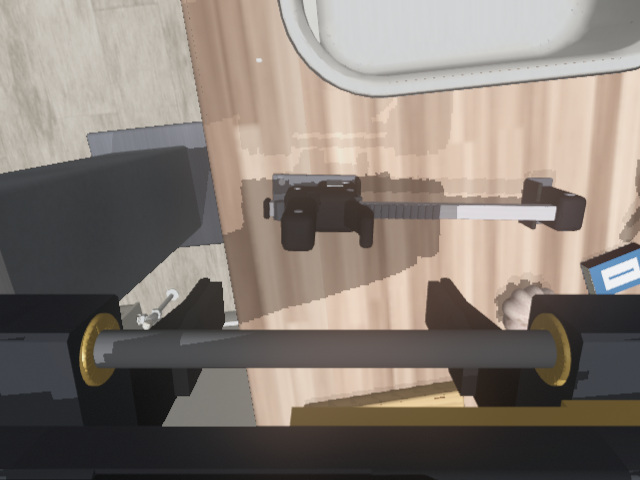

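Run:
```python
import cv2
im=cv2.imread("pics/w1.png"); cv2.imwrite("pics/w1c.png",cv2.resize(im[160:270,250:450],None,fx=4,fy=4,interpolation=2)); cv2.imwrite("pics/w1d.png",cv2.resize(im[160:250,500:600],None,fx=5,fy=5,interpolation=2))
```

```text
(no output)
```

View pics/w1c.png

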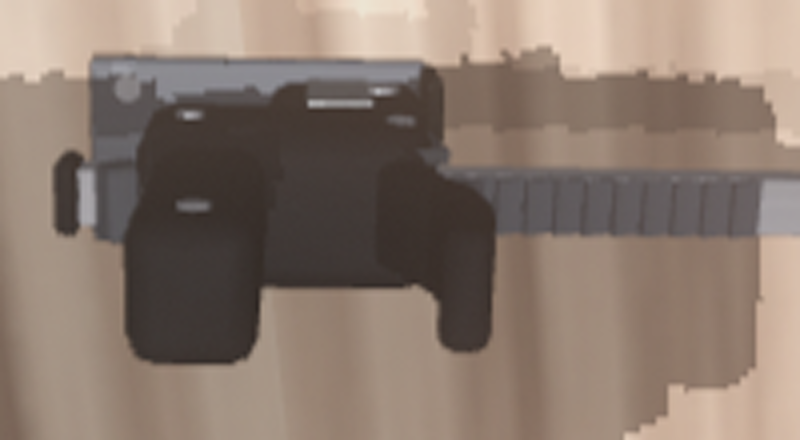

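View pics/w1d.png

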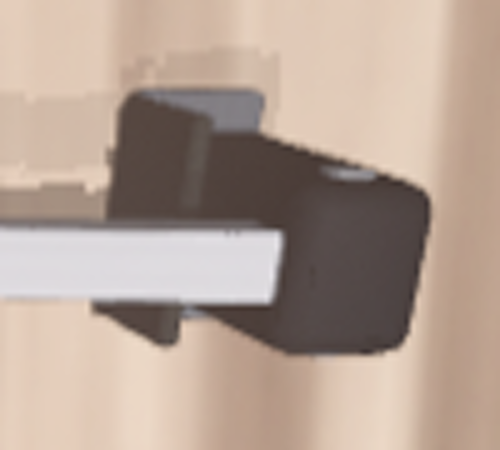

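Run:
```python
from h import *
c=cam("wrist")
a=np.radians(-6); ex=np.array([np.cos(a),np.sin(a)]); ey=np.array([-ex[1],ex[0]]); O=np.array([500,86.5])
def f(n,uv,z,k,o):
    p=ray(c,np.array(uv)/k+o,z)[0,:2]*1000; d=p-O; print(n,p.round(1),"clamp",round(d@ex,1),round(d@ey,1))
W=([250,160]);D=[500,160]
f("grip back -36, edge y -13",(125,362),.126,4,W); f("grip front -14",(260,362),.126,4,W)
f("grip back top",(140,205),.126,4,W)
f("trig front",(492,350),.120,4,W); f("trig back",(438,350),.12,4,W)
f("base corner -56,22",(91,58),.004,4,W); f("base right 24,22",(440,65),.004,4,W)
f("bar mid",(600,203),.054,4,W); f("tail -56",(95,203),.049,4,W)
f("pad upper edge",(122,95),.03,5,D); f("pad low corner?",(95,308),.03,5,D); f("pad low corner r",(178,345),.02,5,D)
f("jaw top corners",(288,352),.058,5,D); f("jaw top r",(405,350),.058,5,D); f("jaw top ur",(430,195),.058,5,D);f("foot tr",(262,92),.004,5,D)
f("bar mid far",(280,265),.054,5,D)
```

```text
grip back -36, edge y -13 [465.5  81.4] clamp -33.8 -8.7
grip front -14 [487.7  79.1] clamp -11.4 -8.6
grip back top [471.4 107.5] clamp -30.6 17.9
trig front [526.5  75.2] clamp 27.6 -8.5
trig back [517.5  76.1] clamp 18.5 -8.5
base corner -56,22 [449.9 116. ] clamp -52.9 24.1
base right 24,22 [529.8 106.1] clamp 27.6 22.6
bar mid [556.7  82.2] clamp 56.8 1.7
tail -56 [452.8  91.8] clamp -47.5 0.3
pad upper edge [668.6  93.3] clamp 167.0 24.3
pad low corner? [665.1  55.5] clamp 167.5 -13.6
pad low corner r [685.1  43.8] clamp 188.5 -23.1
jaw top corners [684.2  53.4] clamp 186.6 -13.7
jaw top r [703.3  51.7] clamp 205.8 -13.3
jaw top ur [705.4  77.6] clamp 205.3 12.6
foot tr [706.5  85.9] clamp 205.4 21.0
bar mid far [684.2  67.2] clamp 185.3 0.0
```

```bash
python3 -m inch '[[[87,0,2,29,0],[87,0,0,29,0],[87,0,0,29,0],[87,0,0,29,0],[87,0,0,20,0],[87,0,0,10,0],[87,0,0,0,0],[87,0,0,0,0]]]'
python3 - <<'E'
from h import *
o=readout.get_obs(); print(o['time'],o['tool_pos'],o['tool_rot'],o['force'])
cv2.imwrite("pics/s2.png",capture("scene")[150:330,100:300][:,:,::-1].repeat(3,0).repeat(3,1))
cv2.imwrite("pics/w2.png",capture("wrist")[:,:,::-1])
E
```

```text
time: 4.0
tool_pos: [0.4981, 0.0876, 0.0774]
tool_rot: [179.9, -0.0, 84.0]
force: [0.9, -0.2, -0.4]
gripper_width: 0.996
4.0 [0.49808086 0.08756132 0.07737968] [ 1.79939520e+02 -3.15773882e-02  8.40346103e+01] [ 0.89311057 -0.15088685 -0.36375502]
```

View pics/s2.png

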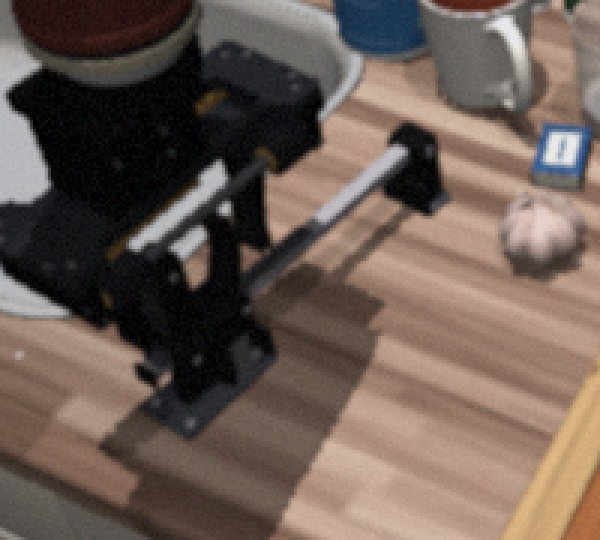

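View pics/w2.png

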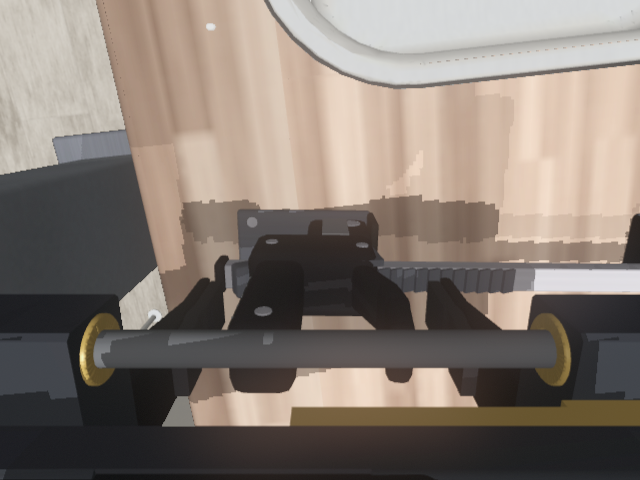

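The fingers (columns ~205 and ~445) straddle the grip and trigger (235–410). Closing.

```bash
python3 -m inch '[[[20,0,0,0,0],[20,0,0,0,0],[20,0,0,0,0],[20,0,0,0,0],[20,0,0,0,0],[20,0,0,0,0],[20,0,0,0,0],[20,0,0,0,0]]]' 55
python3 -m inch '[[[20,0,0,-10,0],[20,0,0,-15,0],[20,0,0,-20,0],[20,0,0,-20,0],[20,0,0,-15,0],[20,0,0,-10,0],[20,0,0,0,0],[20,0,0,0,0]]]'
python3 - <<'E'
from h import *
o=readout.get_obs(); print(o['time'],o['tool_pos'],o['tool_rot'],o['force'],o['gripper_width']*87)
cv2.imwrite("pics/s3.png",capture("scene")[150:330,100:300][:,:,::-1].repeat(3,0).repeat(3,1))
cv2.imwrite("pics/w3.png",capture("wrist")[:,:,::-1])
E
```

```text
time: 5.1
tool_pos: [0.4976, 0.0874, 0.0766]
tool_rot: [180.0, -0.0, 84.0]
force: [-1.3, 0.0, 3.8]
gripper_width: 0.42
time: 6.1
tool_pos: [0.497, 0.0873, 0.1659]
tool_rot: [-179.9, 0.0, 84.0]
force: [0.4, 0.3, -6.5]
gripper_width: 0.424
6.1 [0.49702123 0.08728653 0.16589271] [-1.79940121e+02  3.39040245e-02  8.40163454e+01] [ 0.44340058  0.27514861 -6.48968887] 36.89479060572643
```

View pics/s3.png

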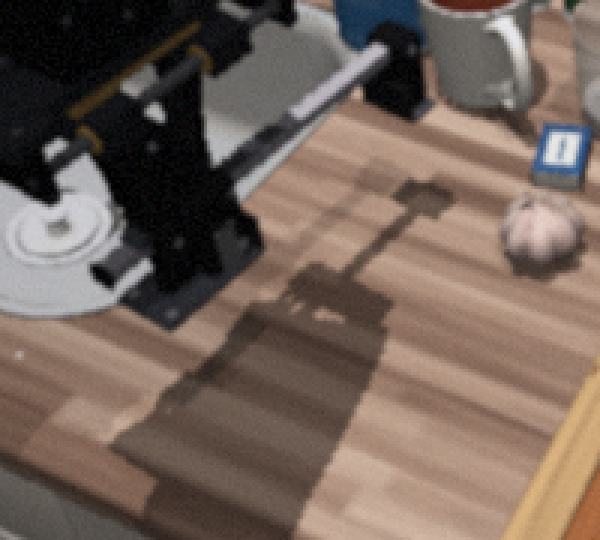

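View pics/w3.png

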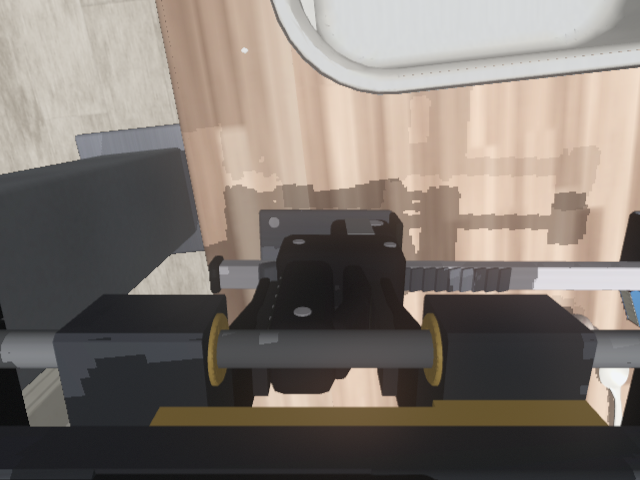

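Lifted cleanly, bar level, opening 37 mm. Next I'll cross-check the board in the scene view and measure the current jaw opening.

```bash
python3 - <<'E'
from h import *
s=cam("scene"); 
B=lambda L:ray(s,np.array(L)/5.+[255,255],.02)*1000
m=B([(232,48),(392,95),(228,465),(47,402)]); st=B([(418,97),(497,122),(343,492),(250,463)])
for P in (m,st):
    print(P.round(1), "ctr",P.mean(0).round(1), "yaw",[np.degrees(np.arctan2(*(P[i]-P[j])[[1,0]])).round(1) for i,j in ((0,3),(1,2))], np.linalg.norm(P[1]-P[0]),np.linalg.norm(P[2]-P[1]))
im=cv2.imread("pics/s0.png")
E
python3 - <<'E'
from h import *
w=capture("top"); cv2.imwrite("pics/t3.png",cv2.resize(w[180:350,150:390][:,:,::-1],None,fx=3,fy=3,interpolation=2))
E
```

```text
[[ 612.9 -124.9   20. ]
 [ 619.3 -188.8   20. ]
 [ 452.4 -205.4   20. ]
 [ 446.6 -140.3   20. ]] ctr [ 532.8 -164.9   20. ] yaw [np.float64(5.3), np.float64(5.7)] 64.25094029348178 167.71967624198743
[[ 622.8 -197.9   20. ]
 [ 625.1 -229.    20. ]
 [ 460.2 -243.5   20. ]
 [ 456.3 -211.5   20. ]] ctr [ 541.1 -220.5   20. ] yaw [np.float64(4.7), np.float64(5.0)] 31.131993699880592 165.44741130993108[ WARN:0@0.548] global loadsave.cpp:275 findDecoder imread_('pics/s0.png'): can't open/read file: check file path/integrity
```

View pics/t3.png

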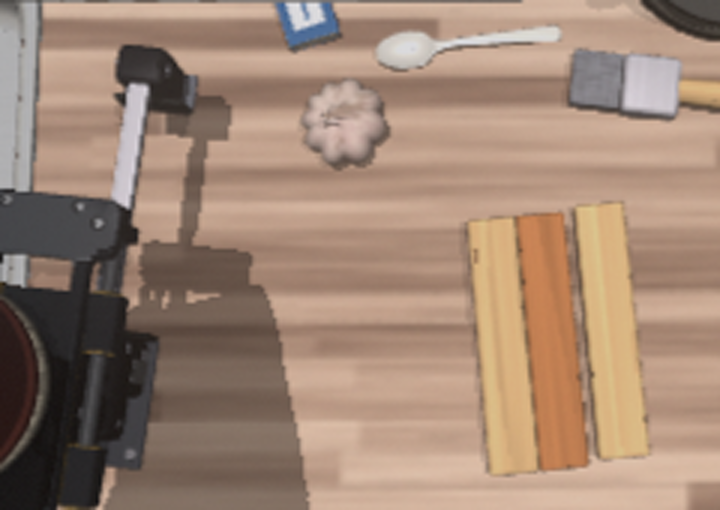

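```bash
python3 -m inch '[[[20,0,0,-10,0],[20,-10,1,-15,0],[20,-20,2,0,0],[20,-27,2,0,0],[20,-27,2,0,0],[20,-27,2,0,0],[20,-25,2,0,0],[20,-19,1.5,0,0],[20,-10,1,0,0],[20,0,0,0,2],[20,0,0,0,5],[20,0,0,0,8],[20,0,0,0,8],[20,0,0,0,8],[20,0,0,0,8],[20,0,0,0,8],[20,0,0,0,8],[20,0,0,0,8],[20,0,0,0,8],[20,0,0,0,5]]]' 55
python3 -m inch '[[[20,0,0,0,3],[20,0,0,0,0],[20,0,0,0,0]]]'
python3 - <<'E'
from h import *
o=readout.get_obs(); print(o['time'],o['tool_pos'],o['tool_rot'],o['force'],o['gripper_width']*87,o['joint_pos'])
cv2.imwrite("pics/s4.png",capture("scene")[150:400,180:480][:,:,::-1].repeat(2,0).repeat(2,1))
cv2.imwrite("pics/w4.png",capture("wrist")[:,:,::-1])
w=capture("top"); cv2.imwrite("pics/t4.png",cv2.resize(w[180:380,200:440][:,:,::-1],None,fx=3,fy=3,interpolation=2))
E
```

```text
time: 8.75
tool_pos: [0.4938, -0.077, 0.1915]
tool_rot: [-180.0, -0.0, 7.8]
force: [0.6, -0.0, -6.9]
gripper_width: 0.419
time: 9.12
tool_pos: [0.4938, -0.0776, 0.1916]
tool_rot: [-180.0, -0.0, 5.1]
force: [-1.0, -0.3, -6.7]
gripper_width: 0.425
9.125 [ 0.49377309 -0.07763363  0.19156995] [-1.79992094e+02 -2.85733699e-03  5.09139126e+00] [-0.99783423 -0.27648739 -6.66459129] 37.00003839411529 [-35.93226104   1.76289572  41.13516138 108.54214014  -1.24180341
  70.13283742 -79.29710181]
```

View pics/s4.png

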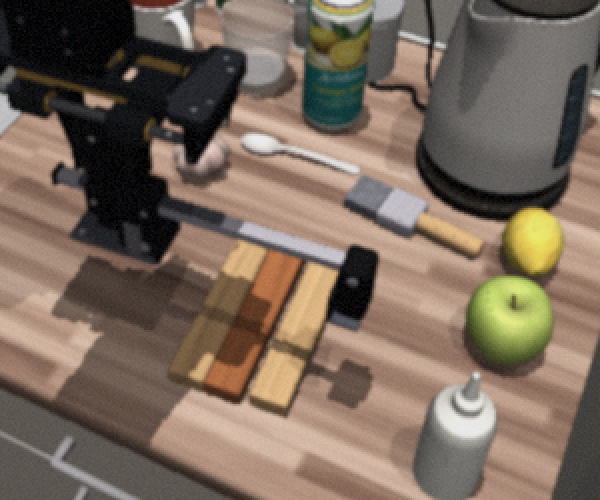

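View pics/w4.png

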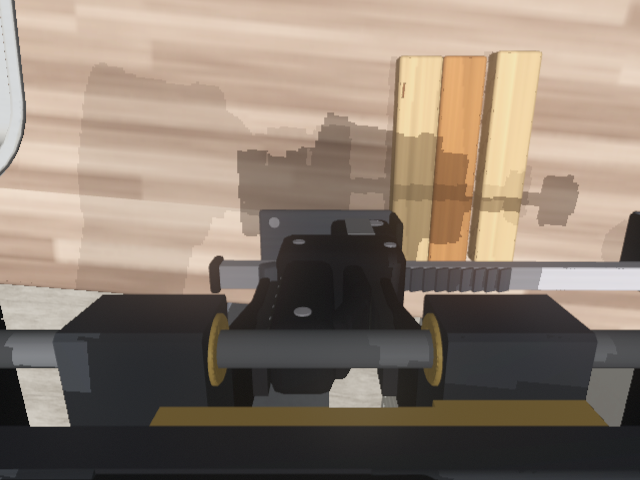

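View pics/t4.png

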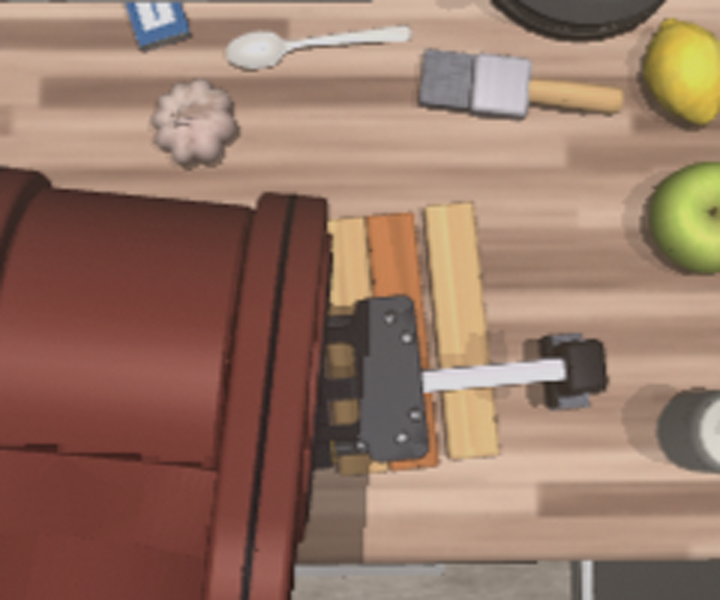

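Run:
```python
import cv2
im=cv2.imread("pics/w4.png"); cv2.imwrite("pics/w4a.png",cv2.resize(im[40:280,380:560],None,fx=3,fy=3,interpolation=2)); cv2.imwrite("pics/w4b.png",cv2.resize(im[190:310,240:440],None,fx=4,fy=4,interpolation=2)); cv2.imwrite("pics/w4c.png",cv2.resize(im[190:310,560:640],None,fx=4,fy=4,interpolation=2))
```

```text
(no output)
```

View pics/w4a.png

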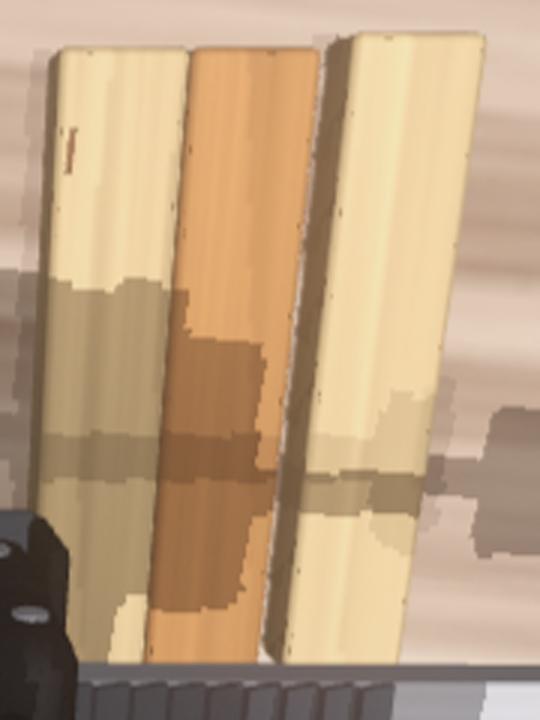

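View pics/w4b.png

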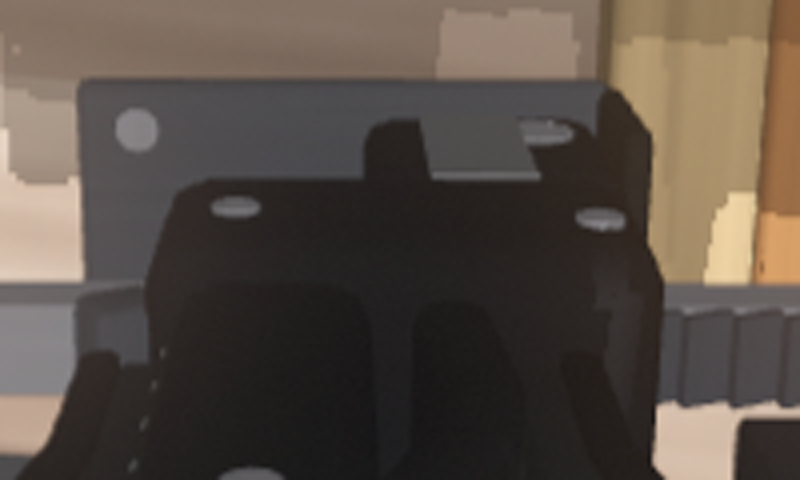

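View pics/w4c.png

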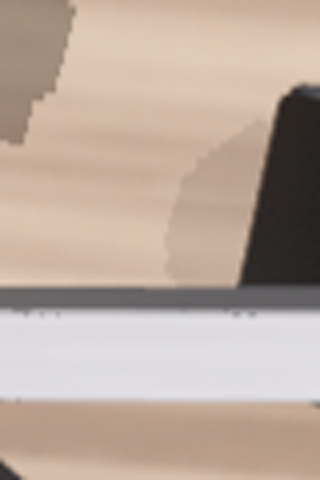

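Run:
```python
from h import *
c=cam("wrist")
B=lambda L:ray(c,np.array(L)/3.+[380,40],.02)[:,:2]*1000
p=B([(62,48),(40,510),(320,48),(258,660),(360,33),(287,660),(485,33),(400,660)]); print(p.round(1))
for i in range(0,8,2): print(np.degrees(np.arctan2(*(p[i]-p[i+1])[::-1])))
```

```text
[[ 616.5 -123.8]
 [ 499.1 -134.1]
 [ 622.1 -187.9]
 [ 460.9 -202.1]
 [ 626.4 -197.1]
 [ 461.6 -210.4]
 [ 629.1 -228. ]
 [ 464.5 -242.6]]
5.023805852284005
5.050921992880549
4.611272846019182
5.04656678630009
```

```bash
python3 -m inch '[[[20,10,2,0,0],[20,15,3.8,0,0],[20,10,2,0,0],[20,0,0,10,0],[20,0,0,20,0],[20,0,0,22,0],[20,0,0,20,0],[20,0,0,12,0],[20,0,0,0,0]]]' 55
python3 - <<'E'
from h import *
o=readout.get_obs(); print(o['time'],o['tool_pos'],o['tool_rot'],o['force'],o['gripper_width']*87)
cv2.imwrite("pics/s5.png",capture("scene")[200:400,180:430][:,:,::-1].repeat(3,0).repeat(3,1))
cv2.imwrite("pics/w5.png",capture("wrist")[:,:,::-1])
E
```

```text
time: 10.4
tool_pos: [0.5284, -0.0828, 0.1067]
tool_rot: [180.0, 0.1, 5.0]
force: [-0.3, 0.1, -5.9]
gripper_width: 0.421
10.4 [ 0.52843875 -0.08275666  0.10669943] [1.79993461e+02 1.11288339e-01 5.01440741e+00] [-0.34064523  0.13361544 -5.85389816] 36.60005880180836
```

View pics/s5.png

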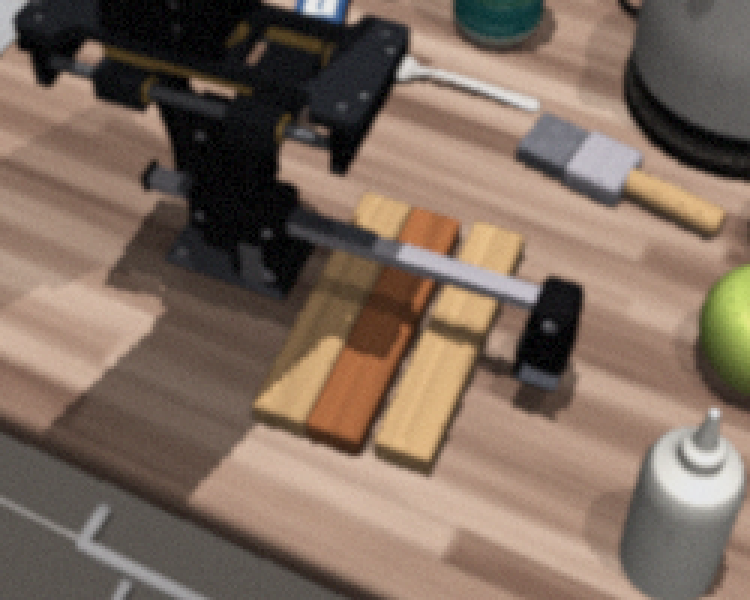

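View pics/w5.png

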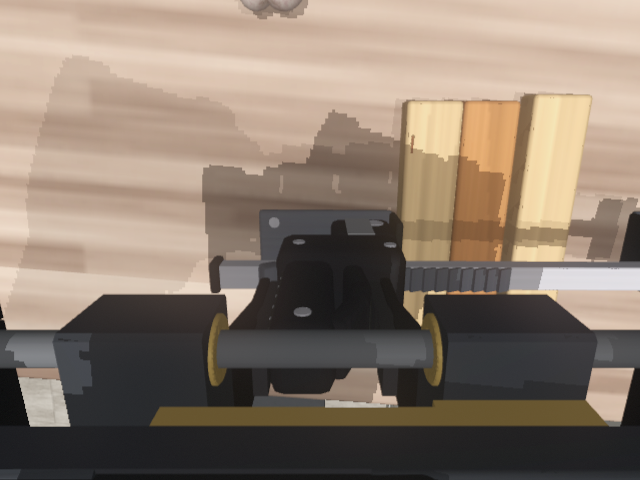

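Run:
```python
from h import *
c=cam("wrist"); o=readout.get_obs()
y=np.radians(5); d=np.array([np.sin(y),-np.cos(y)]); T=o['tool_pos'][:2]*1000
def f(n,uv,z): 
    p=ray(c,uv,z)[0,:2]*1000-T; print(n,"clamp x",round(p@d-17.6,1),"side",round(p@[np.cos(y),np.sin(y)],1))
for z in (.034,.05,.06): f("pad top",(402.5,222),z); f("pad bot",(391,211),z)
f("base back",(260,211),.032)
f("main edge",(404,102),.02); f("main edge2",(399,225),.02); f("strip",(590,96),.02); f("strip2",(570,230),.02)
for z in (.034,.05,.06,.08): f("far jaw left",(620,261),z); f("far up",(631,212),z)
```

```text
pad top clamp x 28.0 side 15.5
pad bot clamp x 20.9 side 22.2
pad top clamp x 24.9 side 19.6
pad bot clamp x 18.3 side 25.9
pad top clamp x 23.0 side 22.2
pad bot clamp x 16.6 side 28.2
base back clamp x -56.3 side 21.7
main edge clamp x 27.9 side 83.4
main edge2 clamp x 28.7 side 9.9
strip clamp x 134.8 side 86.7
strip2 clamp x 136.6 side 6.6
far jaw left clamp x 161.6 side -9.1
far up clamp x 162.0 side 21.5
far jaw left clamp x 149.5 side -3.3
far up clamp x 149.8 side 25.2
far jaw left clamp x 141.9 side 0.3
far up clamp x 142.2 side 27.5
far jaw left clamp x 126.7 side 7.6
far up clamp x 127.0 side 32.2
```

```bash
python3 -m inch '[[[20,0,-4.5,0,0],[20,0,0,8,0],[20,0,0,10,0],[20,0,0,6,0],[20,0,0,3,0],[20,0,0,1,0],[20,0,0,0,0]]]' 55
python3 -m inch '[[[20,0,0,1,0],[20,0,0,1,0],[20,0,0,0,0]]]'
python3 - <<'E'
from h import *
o=readout.get_obs(); print(o['time'],o['tool_pos'],o['tool_rot'],o['force'],o['wrist_torque'],o['gripper_width']*87)
cv2.imwrite("pics/s6.png",capture("scene")[200:400,180:430][:,:,::-1].repeat(3,0).repeat(3,1))
cv2.imwrite("pics/w6.png",capture("wrist")[:,:,::-1])
E
```

```text
time: 11.38
tool_pos: [0.529, -0.0784, 0.0797]
tool_rot: [180.0, -0.0, 5.0]
force: [0.1, 0.7, -6.0]
gripper_width: 0.419
time: 11.75
tool_pos: [0.5288, -0.0783, 0.0775]
tool_rot: [-180.0, 0.0, 5.0]
force: [0.5, 0.2, -5.7]
gripper_width: 0.42
11.75 [ 0.52882129 -0.07829053  0.07753447] [-1.79998959e+02  5.29095152e-03  5.01733024e+00] [ 0.51682384  0.18386113 -5.69261539] [ 0.13636266  0.16555189 -0.03136889] 36.573881714407065
```

View pics/s6.png

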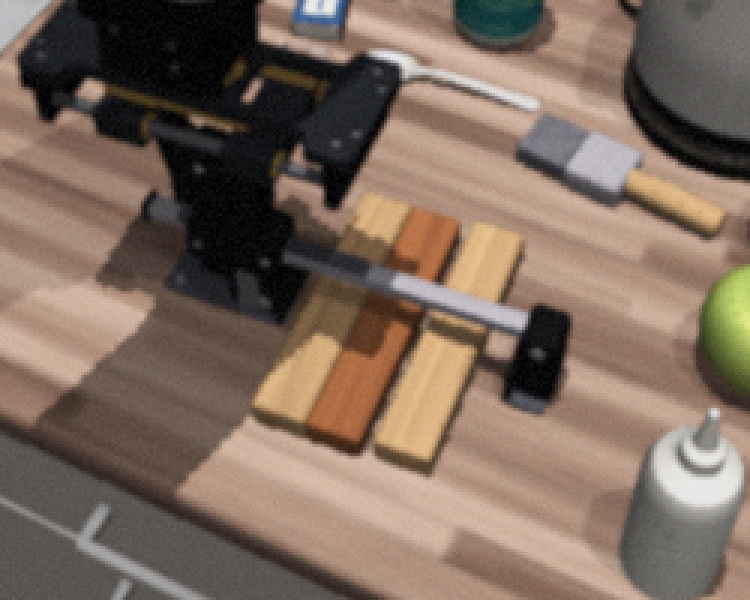

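View pics/w6.png

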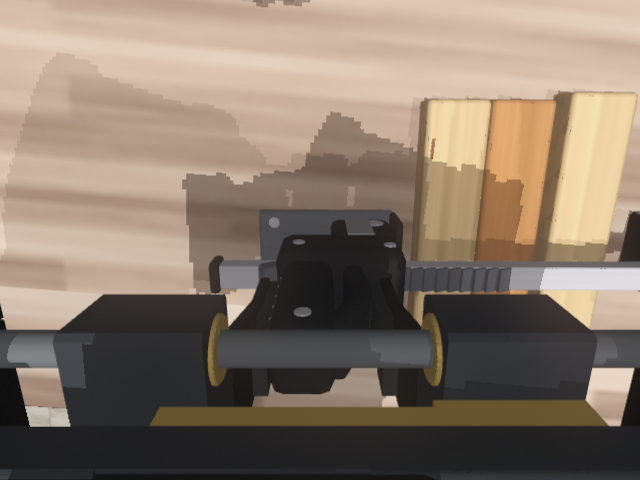

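```bash
python3 -m inch '[[[20,0,0,1,0],[20,0,0,0,0],[45,0,1.5,0,0],[55,0,3,0,0],[65,0,3,0,0],[75,0,2.5,0,0],[80,0,2.5,0,0],[80,0,0,0,0],[80,0,0,0,0]]]' 40
python3 - <<'E'
from h import *
o=readout.get_obs(); print(o['time'],o['tool_pos'],o['tool_rot'],o['force'],o['gripper_width']*87)
cv2.imwrite("pics/s7.png",capture("scene")[200:400,180:430][:,:,::-1].repeat(3,0).repeat(3,1))
cv2.imwrite("pics/w7.png",capture("wrist")[:,:,::-1])
E
```

```text
time: 12.98
tool_pos: [0.53, -0.0905, 0.0766]
tool_rot: [-180.0, -0.0, 5.0]
force: [-1.3, 0.7, -0.1]
gripper_width: 0.915
12.975 [ 0.53002957 -0.09054585  0.07659921] [-1.79990863e+02 -3.40762235e-03  5.02796880e+00] [-1.27061272  0.7277044  -0.11798063] 79.63078363202813
```

View pics/s7.png

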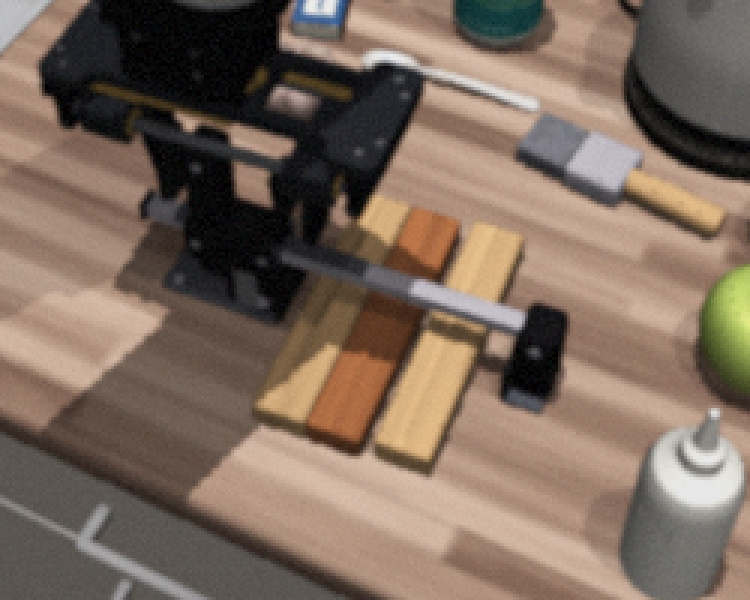

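View pics/w7.png

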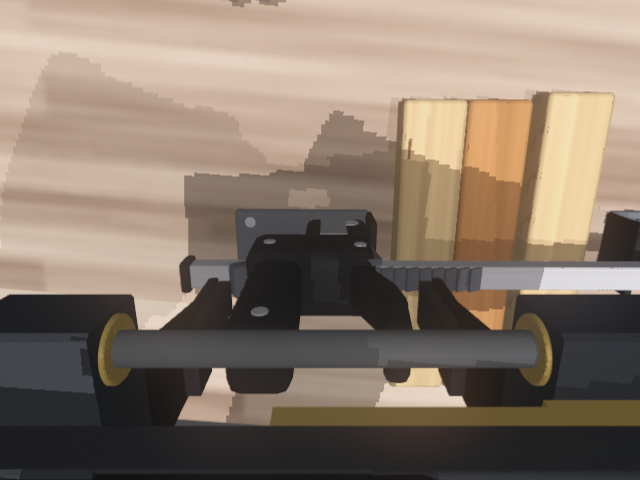

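```bash
python3 -m inch '[[[66,0,0,0,0],[64,0,0,0,0],[59,0,-2,0,0],[54,0,-2.5,0,0],[49,0,-2.5,0,0],[44,0,-2.5,0,0],[39,0,-2.5,0,0],[30,0,-0.5,0,0],[25,0,0,0,0],[25,0,0,0,0]]]' 30
python3 - <<'E'
from h import *
o=readout.get_obs(); print(o['time'],o['tool_pos'],o['force'],o['gripper_width']*87)
cv2.imwrite("pics/s8.png",capture("scene")[200:400,180:430][:,:,::-1].repeat(3,0).repeat(3,1))
E
```

```text
time: 14.32
tool_pos: [0.5289, -0.0777, 0.0766]
tool_rot: [-180.0, -0.0, 5.0]
force: [-0.8, 2.8, 2.1]
gripper_width: 0.436
14.325 [ 0.52894559 -0.0777429   0.07659445] [-0.82058013  2.75870126  2.12570624] 37.90755361771728
```

View pics/s8.png

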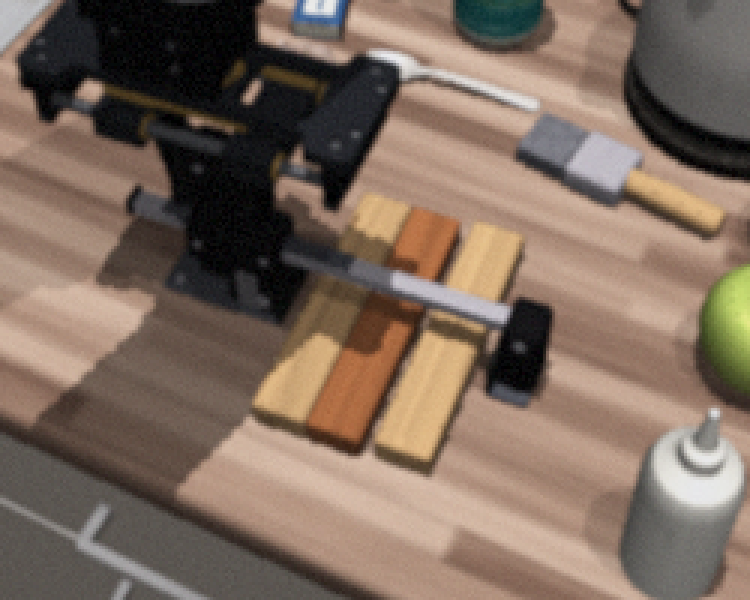

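The second stroke was full (37.9 mm) and the jaw came in about 12 mm. I'll release and repeat.

```bash
python3 -m inch '[[[45,0,1.5,0,0],[55,0,3,0,0],[65,0,3,0,0],[75,0,2.5,0,0],[82,0,2.5,0,0],[82,0,0,0,0],[82,0,0,0,0],[82,0,0,0,0]]]' 30
python3 - <<'E'
from h import *
o=readout.get_obs(); print(o['time'],o['tool_pos'],o['force'],o['gripper_width']*87)
cv2.imwrite("pics/w9.png",capture("wrist")[:,:,::-1])
E
```

```text
time: 15.38
tool_pos: [0.53, -0.0906, 0.0766]
tool_rot: [-180.0, 0.0, 5.0]
force: [-0.3, 0.5, 0.6]
gripper_width: 0.941
15.375 [ 0.5299639  -0.09062708  0.07656488] [-0.28163875  0.45028501  0.60210419] 81.89549998272582
```

View pics/w9.png

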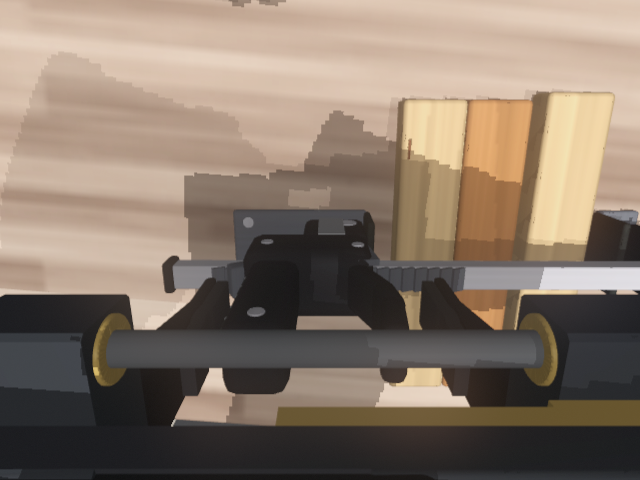

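```bash
python3 -m inch '[[[66,0,0,0,0],[64,0,0,0,0],[59,0,-0.5,0,0],[54,0,-1,0,0],[49,0,-1,0,0],[44,0,-1,0,0],[39,0,-1,0,0],[30,0,0,0,0],[25,0,0,0,0],[25,0,0,0,0]]]' 30
python3 - <<'E'
from h import *
o=readout.get_obs(); print(o['time'],o['tool_pos'],o['force'],o['gripper_width']*87)
cv2.imwrite("pics/s10.png",capture("scene")[200:400,180:430][:,:,::-1].repeat(3,0).repeat(3,1))
cv2.imwrite("pics/w10.png",capture("wrist")[:,:,::-1])
E
```

```text
time: 16.68
tool_pos: [0.5295, -0.0861, 0.0765]
tool_rot: [-180.0, 0.0, 5.0]
force: [-0.1, 3.4, 0.5]
gripper_width: 0.432
16.675 [ 0.52952298 -0.08607484  0.07652114] [-0.13634561  3.42894953  0.46845598] 37.557285987415355
```

View pics/s10.png

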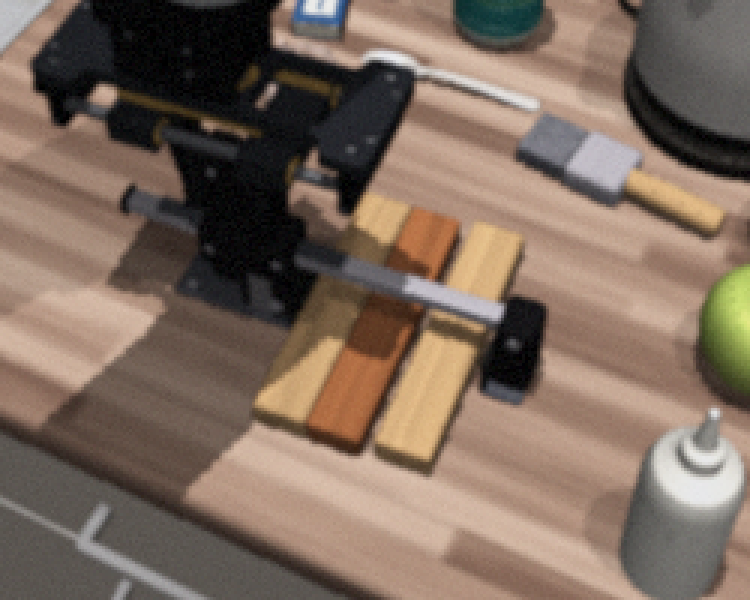

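View pics/w10.png

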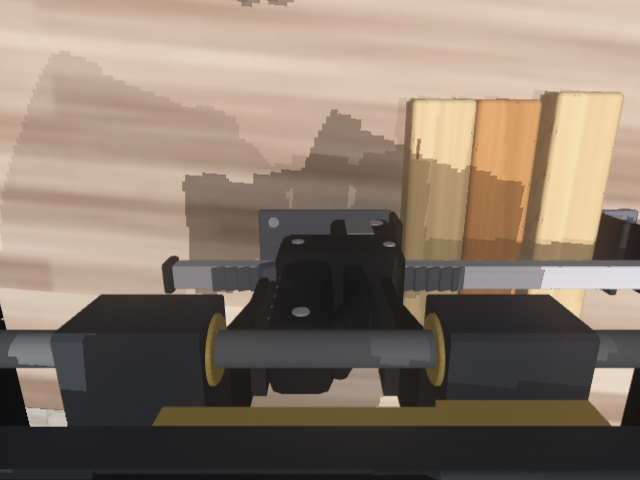

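The third stroke was full too. The near pad now sits at the board edge (column ~403), and the far jaw is not touching yet. Releasing, then another stroke.

```bash
python3 -m inch '[[[45,0,1.5,0,0],[55,0,3,0,0],[65,0,3,0,0],[75,0,2.5,0,0],[82,0,2.5,0,0],[82,0,0,0,0],[82,0,0,0,0],[82,0,0,0,0]]]' 30
python3 -m inch '[[[66,0,0,0,0],[64,0,0,0,0],[59,0,-2,0,0],[54,0,-2.5,0,0],[49,0,-2.5,0,0],[44,0,-2.5,0,0],[39,0,-2.5,0,0],[30,0,-0.5,0,0],[25,0,0,0,0],[25,0,0,0,0]]]' 30
python3 - <<'E'
from h import *
o=readout.get_obs(); print(o['time'],o['tool_pos'],o['force'],o['gripper_width']*87)
cv2.imwrite("pics/s11.png",capture("scene")[200:400,180:430][:,:,::-1].repeat(3,0).repeat(3,1))
cv2.imwrite("pics/w11.png",capture("wrist")[:,:,::-1])
E
```

```text
time: 17.77
tool_pos: [0.5307, -0.0986, 0.0766]
tool_rot: [-180.0, -0.0, 5.0]
force: [-0.1, -0.2, 0.4]
gripper_width: 0.944
time: 19.02
tool_pos: [0.5296, -0.086, 0.0766]
tool_rot: [-180.0, 0.0, 5.0]
force: [-0.7, 2.4, 0.7]
gripper_width: 0.432
19.025 [ 0.52959443 -0.08598371  0.07657273] [-0.67477336  2.40534585  0.70045888] 37.55225755295051
```

View pics/s11.png

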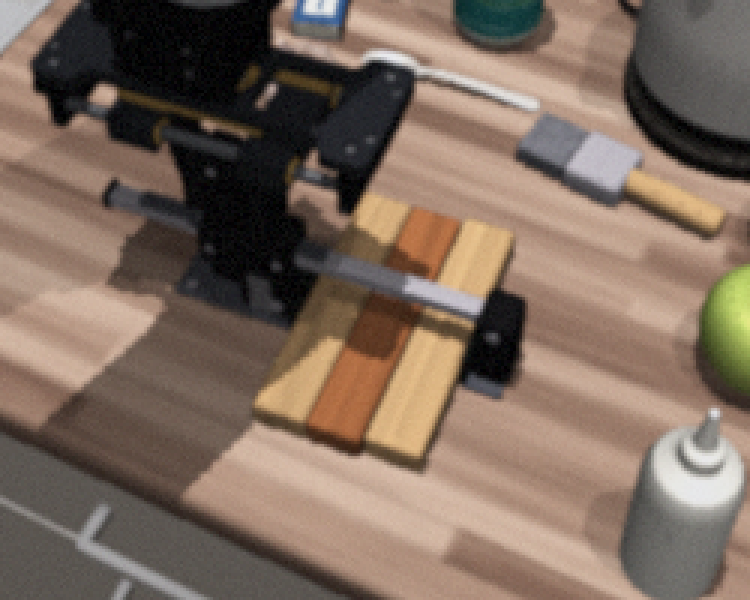

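View pics/w11.png

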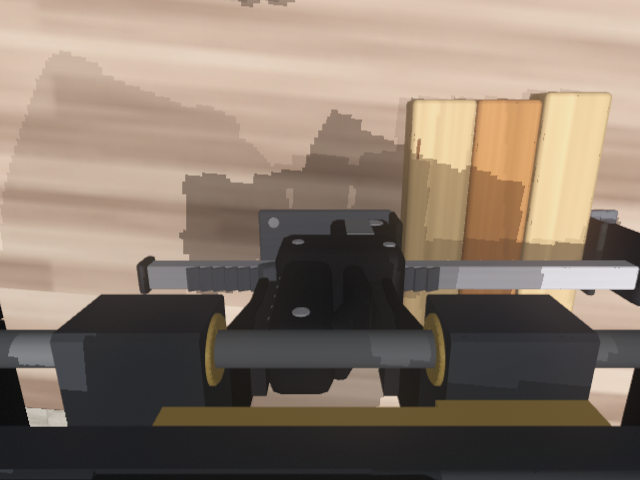

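The joint is almost closed and the stroke was still full, so this next one should stall. I'll squeeze in stages.

```bash
python3 -m inch '[[[45,0,1.5,0,0],[55,0,3,0,0],[65,0,3,0,0],[75,0,2.5,0,0],[82,0,2.5,0,0],[82,0,0,0,0],[82,0,0,0,0],[82,0,0,0,0]]]' 30
python3 -m inch '[[[66,0,0,0,0],[63,0,0,0,0],[60,0,-1.5,0,0],[57,0,-1.5,0,0],[57,0,0,0,0]]]' 30
python3 -m inch '[[[54,0,-1.5,0,0],[51,0,-1.5,0,0],[51,0,0,0,0]]]' 30
```

```text
time: 20.12
tool_pos: [0.5307, -0.0986, 0.0766]
tool_rot: [-180.0, -0.0, 5.0]
force: [0.5, -0.6, -0.3]
gripper_width: 0.941
time: 20.75
tool_pos: [0.5304, -0.0955, 0.0766]
tool_rot: [-180.0, -0.0, 5.0]
force: [-0.3, 1.1, 0.1]
gripper_width: 0.664
time: 21.12
tool_pos: [0.5302, -0.0929, 0.0767]
tool_rot: [180.0, -0.0, 5.0]
force: [-0.1, -0.7, 1.6]
gripper_width: 0.592
```

```bash
python3 -m inch '[[[48,0,-1.5,0,0],[48,0,0,0,0]]]' 30
python3 -m inch '[[[45,0,-1,0,0],[45,0,0,0,0]]]' 30
python3 - <<'E'
from h import *
o=readout.get_obs(); print(o['time'],o['tool_pos'],o['force'],o['gripper_width']*87)
w=capture("wrist"); cv2.imwrite("pics/w12.png",cv2.resize(w[80:320,240:640][:,:,::-1],None,fx=2,fy=2,interpolation=2))
E
```

```text
time: 21.38
tool_pos: [0.5301, -0.0916, 0.0768]
tool_rot: [180.0, -0.0, 5.0]
force: [-0.2, -2.5, 4.1]
gripper_width: 0.556
time: 21.62
tool_pos: [0.5301, -0.0909, 0.0767]
tool_rot: [180.0, -0.0, 5.0]
force: [-0.2, -5.8, 4.7]
gripper_width: 0.545
21.625 [ 0.53005865 -0.09088535  0.07674128] [-0.19939404 -5.81596593  4.72515049] 47.42142553819915
```

View pics/w12.png

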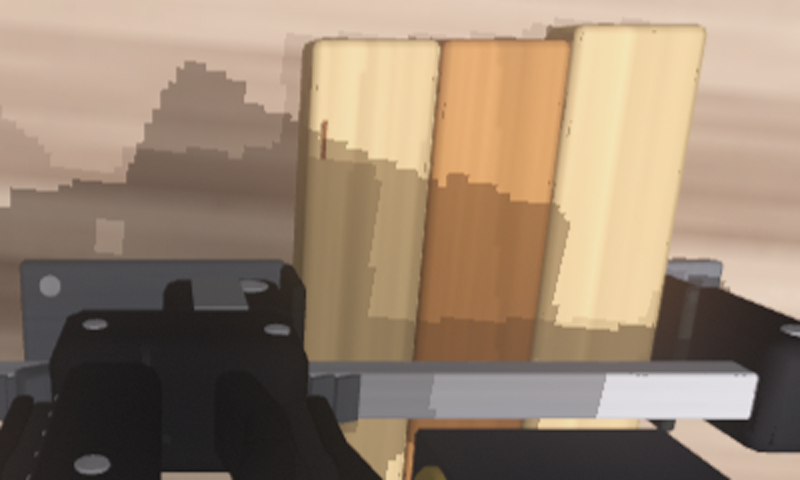

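```bash
python3 -m inch '[[[25,0,0.5,0,0],[25,0,0,0,0],[25,0,0,0,0],[25,0,0,0,0]]]' 30
python3 -m inch '[[[25,0,0,0,0],[25,0,0,0,0],[25,0,0,0,0],[25,0,0,0,0]]]' 30
python3 - <<'E'
from h import *
o=readout.get_obs(); print(o['time'],o['tool_pos'],o['force'],o['wrist_torque'],o['gripper_width']*87)
w=capture("wrist"); cv2.imwrite("pics/w13.png",cv2.resize(w[80:320,240:640][:,:,::-1],None,fx=2,fy=2,interpolation=2))
cv2.imwrite("pics/s13.png",capture("scene")[200:400,180:430][:,:,::-1].repeat(3,0).repeat(3,1))
w=capture("top"); cv2.imwrite("pics/t13.png",cv2.resize(w[180:380,200:440][:,:,::-1],None,fx=3,fy=3,interpolation=2))
E
```

```text
time: 22.18
tool_pos: [0.5301, -0.0909, 0.0768]
tool_rot: [180.0, -0.0, 5.0]
force: [-0.1, -3.3, 5.7]
gripper_width: 0.545
time: 22.68
tool_pos: [0.5301, -0.0909, 0.0768]
tool_rot: [180.0, -0.0, 5.0]
force: [0.2, -3.7, 4.0]
gripper_width: 0.545
22.675 [ 0.5300838  -0.09087274  0.07675205] [ 0.17416368 -3.65490901  4.02745253] [-1.42547917  0.33683547 -0.06470105] 47.42318700774834
```

View pics/w13.png

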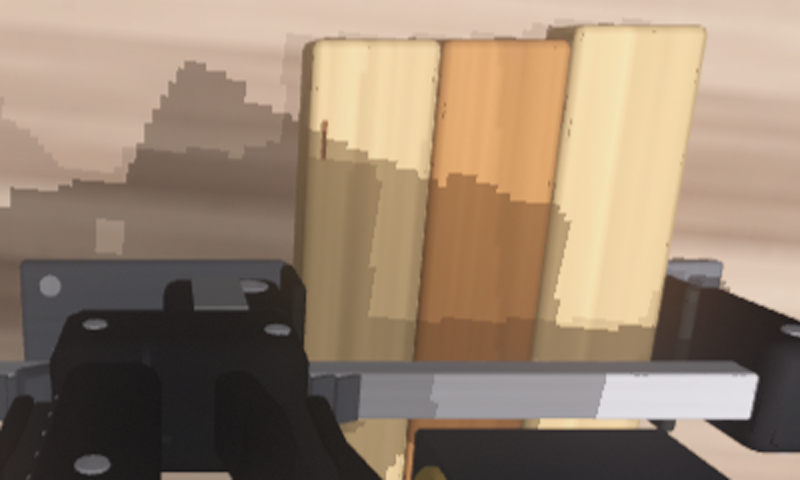

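View pics/s13.png

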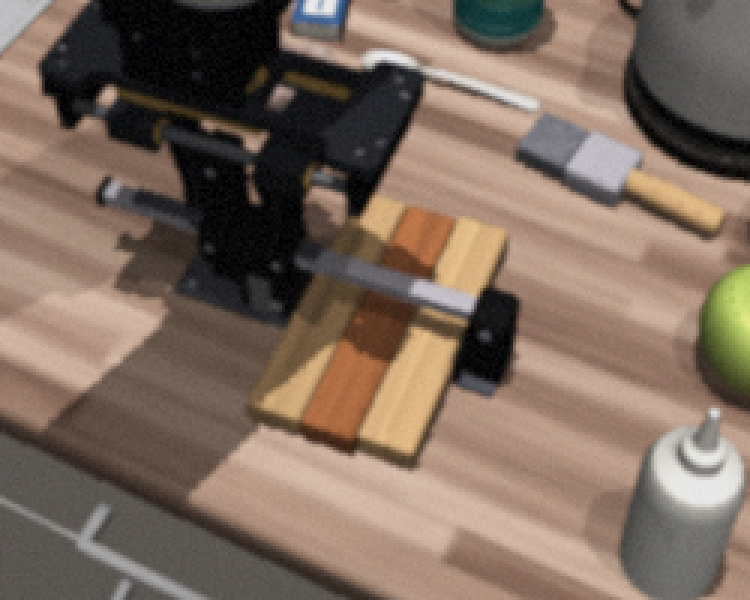

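View pics/t13.png

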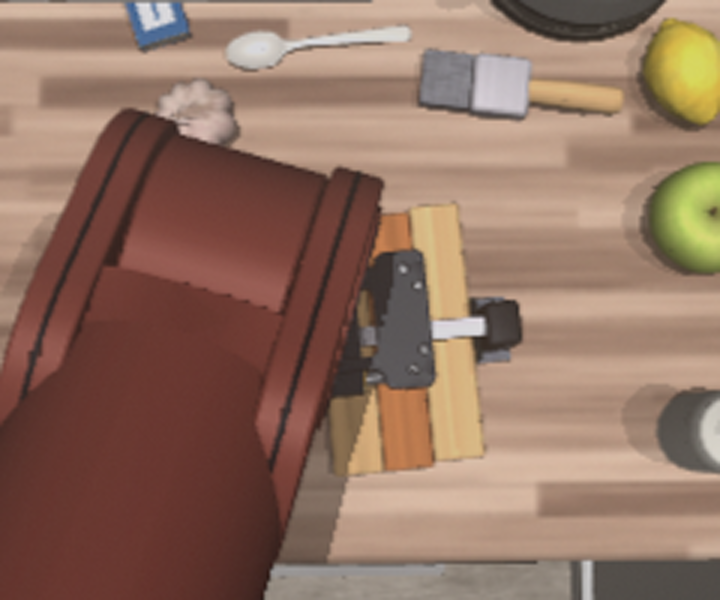

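Stalled on the work at 47.4 mm with a 30 N grip, joint shut and bar square across the middle. Handing in while holding.

```bash
python3 -c "
from workcell import order,readout
print(order.hand_in()); o=readout.get_obs(); print(o['time'],o['gripper_width']*87,o['force'])"
```

```text
the job is handed in; nothing more can be done
None
the job is handed in; nothing more can be done
```

I carried the clamp over, stood it square across the middle of the board and pumped the trigger until the joint closed. The job is handed in at about 23 s with the trigger still squeezed at 30 N.

It took five squeezes: the pick-up stroke, three full pumps and a final squeeze that stalled against the board. During the second pump I let the clamp glide about 8 mm so the near jaw reached the board edge.

**Last checks, just before hand-in:**
- **Trigger:** it was steady at 47.4 mm, well short of the 38 mm of a full squeeze, so it had stalled on the board. By the formula given, 30 N of grip means about 37 N at the jaws; I did not measure the jaw force itself.
- **Joint:** all three cameras show no gap, with both jaws on the board, the bar about 1 mm off mid-length, and the feet on the worktop.
- **Small offset:** the two pieces are offset about 3–4 mm lengthwise. They were like that at the start and I did not correct it.
- **Arm force:** the arm still pushed on the clamp with about 4 N sideways and 4 N vertically. I left this.
- **Other items:** in the last pictures none of the things in view had shifted, but part of the worktop, including the lemon and apple's right edges and most of the bottle, was cropped or hidden by the arm.

The hand-in gave no verdict and no state reading after it.

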